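# Bring the red jar to the front of the locked spice carousel and hold it

## Task

The spice carousel on the counter is locked by the two black turn knobs on its sides: turn each knob clockwise, seen from above, all the way to its stop. Then turn the carousel by the wooden handle on top until the jar with the red lid stands squarely at the red arrow on the carousel's foot, and finish while still holding the carousel still there, without letting go. Leave all the jars standing in their places, and the other kitchen things where they are.

Things in the scene. Friction and masses are not known exactly. Their poses are not given: they have to be found in the camera images.
- stand: White foot of the carousel, fixed on the counter: disc 200 mm across, 8 mm high, with a tongue 44 mm wide that sticks out from under the turntable, to 190 mm from the axis, and bears a red arrow. Origin on the counter, on the carousel's vertical axis. The tongue (the front) lies along the stand's own -x: a jar is squarely in front when on that -x axis.
- turntable: Wooden disc 240 mm across, top 28 mm above the counter; once unlocked it turns endlessly either way about the vertical axis (friction 0.1 N m, stays where left; a little play while locked). Origin on the axis, 16 mm above the counter. Six wire rings (46 mm above the counter) 85 mm from the axis, 60 degrees apart, hold a jar each. A post in the middle bears the handle.
- handle (a point): Middle of the wooden handle of the turntable, on the axis, 152 mm above the counter. The handle is an upright flat bar, 64 mm long along the turntable's own x, 14 mm thick along its y, 36 mm high (134 to 170 mm above the counter), clear above the jars: pinch it across its thickness from above.
- knob_left (a joint): Angle of the left (robot's +y side) lock knob, rad: starts at 0 to 0.08 (locked), 1.4 at its end stop (unlocked); grows as the knob turns clockwise seen from above. Light friction (0.04 N m), no spring.
- knob_left_grip (a point): Grip point of the left knob, on its vertical axis, 78 mm above the counter, 165 mm from the carousel's axis. The grip is an upright black bar 42 mm long (along this point's own x), 14 mm thick, 28 mm high (66 to 94 mm above the counter) over a 40 mm disc. At joint 0 the bar points to the carousel's axis. A white line on top marks its inner end.
- knob_right (a joint): Angle of the right (-y side) lock knob, same as the left: 0 locked, 1.4 at its end stop, growing clockwise seen from above.
- knob_right_grip (a point): Grip point of the right knob, 78 mm above the counter, 165 mm from the carousel's axis; same shape as the left one.
- jar_red: The wanted jar: spice jar with a red lid and red label, 42 mm across, 75 mm high (top at 103 mm above the counter), standing loose in a wire ring of the turntable, 85 mm from its axis. Origin at the centre of its underside, z up. It starts 25 to 155 degrees to either side of the arrow.
- jar_salt: Another jar, white lid, same size and origin, loose on the turntable.
- jar_black: Another jar, black lid, same size and origin, loose on the turntable.
- jar_grey: Another jar, steel-grey lid, same size and origin, loose on the turntable.
- jar_green: Another jar, green lid, same size and origin, loose on the turntable.
- jar_blue: Another jar, blue lid, same size and origin, loose on the turntable.
- mug: Blue mug, 80 mm across, 92 mm high, a bystander to the right. Origin under its centre.
- bowl: White bowl, 140 mm across, 50 mm high, a bystander to the left, near the robot. Origin under its centre.
- mill: Wooden pepper mill, 54 mm across, 135 mm high, a bystander to the right, beyond the mug. Origin under its centre.
- spatula: Spatula lying flat beyond the carousel, a bystander.
- kettle: Glass kettle with black handle, 148 mm across, 186 mm high, a bystander to the left. Origin under its centre.
Mind the look-alikes: they are no part of the job. Leave any yellow look-alike of the jar_grey alone.

How it is judged:
By the outcome, as a careful person would: the job done as asked, in the order asked, and still so for the second after the job is handed in, while the arm keeps its last pose, push and grip.
It also fails if it takes over 72 s, if anything falls off the work surface, if the arm or the gripper's body presses on something with over 40 N, if the wrist force passes 120 N, or if a joint passes its speed limit or range.

## Robot

A 6-joint arm with a two-finger parallel gripper is mounted at the origin on the work surface. World frame = base frame: x ahead of the robot, y to its left, z up, the work surface at z = 0. Lengths are in m, angles in rad, forces in N, time in s.
With the tool pointing down it reaches from about 0.225 to 0.875 m from the base axis. Payload 3.4 kg.
Tool frame: the origin (TCP) lies at the very end of the fingers, on their centre line; the grasp point (between the pads) lies behind it (manip.grasp_offset is the z of the grasp point in the tool frame, in m); z points along the fingers, y is the line along which they close (so a half turn about z gives the same grasp; the last joint's range is limited). The gripper opens to 85 mm and grips with 20 to 120 N. Pads are 22 mm wide; open, the fingers measure 114 mm over their backs; the gripper's body (76 mm by 85 mm) begins 54 mm behind the grasp point. The pads swing forward as they close: fully open they stand 13 mm farther back than shut.
Start: joints at [1.117, 0.276, 1.505, -0, 1.361, -0.121], TCP at [0.188, 0.543, 0.231] pointing down, gripper open.
Joint ranges: [-2.89, 2.89], [-0.75, 2.08], [0.22, 2.7], [-1.18, 4.32], [0.11, 2.71], [-2.7, 2.7]. Speed limits (rad/s): [2.57, 2.57, 3.14, 3.14, 3.14, 3.14].

## Interface

Orientations are given as a unit quaternion [w, x, y, z].
In Python, from rig import manip gives the robot as it stands.
- The arm moves only by the shell command python3 -m pendant 'ROWS' [FORCE]. ROWS is JSON, a list of rows, each an object of numbers: "dx", "dy", "dz": the shift along the tool's x, y, z in m; "rx", "ry", "rz": the turn, a rotation vector about the tool's x, y, z in degrees; "hand": the finger opening in m, from 0 to 0.0854. In form: [{"dx": .., "dy": .., "dz": .., "rx": .., "ry": .., "rz": .., "hand": ..}, ...]. A call has 1 to 12 rows; each row shifts and turns the commanded pose from where the row before left it, along the tool's axes as they then stand; what a row does not reach is not made up. A row lasts 1/12 s, in which the tool goes at most 41.7 mm and 7.16 degrees, less where a joint would pass 70% of its speed; a pose out of reach is approached as far as the arm can. A call is refused whole if a number of a shift passes 0.0417 or a number of a turn 7.16, either way. A call with a gripper value outside its range is refused whole. The fingers move at their own pace and stop on an object; FORCE is the grip in N (left out, the last holds). Time passes only in rows, so rows that do not move let the fingers close. It gives the time, the measured TCP pose, the force, the opening and the grip force at its end, in the units of the state.
- manip.get_state(): the state, without advancing time (a new reading comes with each control period).
- manip.get_image(name): name is "side" or "top"; returns a dict with "frame" (384x512x3 uint8, red, green, blue), "fx", "fy", "cx", "cy" (pixels), "distortion" ([k1, k2, p1, p2, k3] as OpenCV has them; the pictures are not rectified), "position" and "attitude" of the camera in the world. Camera axes: x right, y up, looking along -z (the intrinsics and any distortion apply to the point x, -y, -z); pixel columns grow to the right and rows downward; lengths in m; the calibration is good to about 2 mm. A picture is of the moment at which its call begins. There is no depth.
- manip.sign_off(): hands the job in; it is judged then, once.
The state is a dict: "clock": time; "qpos": joint angles; "qd": joint speeds; "effort": joint torques, N m; "position": TCP position; "ee_rot": TCP orientation; "contact_force": force on the tool from outside, world axes, zero at the start; "moment": the same for the moment, N m; "width": finger opening in m; "gripper_force": force on a finger pad.
Only numpy, scipy, OpenCV 4.12 (cv2) and the standard library are available. Lean on these libraries where they do the work, as an engineer would, in place of code of your own. Each camera call takes 0.05 s, during which the arm holds its last target. There are 200 camera calls.

## Working session

There is one attempt and no reset: what is moved stays moved. The work goes in short steps, Python scripts to look and compute and a shell command to move; the robot and the scene stay as the last step left them, time stands still between calls to the robot, and variables do not carry over. Pictures are saved under pics/ and viewed, at most 10 in all, crops included, and the job is handed in when it is done.

```bash
mkdir -p pics; ls
cat > h.py <<'E'
import numpy as np, cv2
from scipy.spatial.transform import Rotation as R
from rig import manip
def rot(q): return R.from_quat([q[1],q[2],q[3],q[0]])
def att(c):
    a=np.array(c["attitude"],float)
    return a if a.shape==(3,3) else rot(a).as_matrix()
def ray(c,uv):
    K=np.array([[c["fx"],0,c["cx"]],[0,c["fy"],c["cy"]],[0,0,1]])
    p=cv2.undistortPoints(np.array(uv,float).reshape(-1,1,2),K,np.array(c["distortion"],float)).reshape(-1,2)
    d=np.c_[p[:,0],-p[:,1],-np.ones(len(p))]
    return np.array(c["position"],float), d@att(c).T
def onz(c,uv,z):
    o,d=ray(c,uv); return o+d*((z-o[2])/d[:,2])[:,None]
def tri(c1,u1,c2,u2):
    o1,d1=ray(c1,u1);o2,d2=ray(c2,u2);out=[]
    for a,b in zip(d1,d2):
        s=np.linalg.lstsq(np.c_[a,-b],o2-o1,rcond=None)[0]
        p,q=o1+a*s[0],o2+b*s[1]; out.append(np.r_[(p+q)/2,np.linalg.norm(p-q)])
    return np.array(out)
def snap(name,fn=None):
    c=manip.get_image(name)
    if fn: cv2.imwrite("pics/"+fn,cv2.resize(c["frame"][:,:,::-1],None,fx=1.5,fy=1.5,interpolation=cv2.INTER_CUBIC))
    return c
E
python3 - <<'E'
from h import *
import pickle
d={n:snap(n,n+"1.png") for n in("top","side")}
pickle.dump(d,open("c.pkl","wb"))
for n in d: print(n,d[n]["position"],d[n]["attitude"],d[n]["fx"],d[n]["distortion"])
print(manip.get_state(),manip.grasp_offset)
E
```

```text
pics
top [0.53046544 0.01705358 1.23168948] [-0.69759428 -0.02399736  0.0178323   0.71586895] 372.0222055276445 [-0.09870122  0.          0.          0.          0.        ]
side [ 0.18551927 -0.74726501  0.74183227] [ 0.86839282  0.43092696 -0.10816675 -0.22021766] 400.80413354681696 [-0.14107933  0.          0.          0.          0.        ]
{'clock': 0.1, 'qpos': array([ 1.11696415e+00,  2.76537736e-01,  1.50607304e+00,  1.07306840e-05,
        1.36072058e+00, -1.20988082e-01]), 'qd': array([-0.00058306, -0.00154888, -0.00375389,  0.00080104, -0.00138656,
       -0.00043175]), 'effort': array([ 2.35276420e-03, -4.17705774e+01, -2.46403348e+01, -3.41551149e-04,
        5.82462730e-03,  2.97707425e-05]), 'position': array([0.18764063, 0.54298178, 0.23049632]), 'ee_rot': array([-2.51466442e-04,  1.65655945e-01,  9.86183224e-01, -8.32206476e-04]), 'contact_force': array([ 0.41867463,  0.10569888, -0.44403688]), 'moment': array([-0.0130818 , -0.01640866, -0.00327689]), 'gripper_force': 0.0, 'width': 0.08542450008601978} -0.0187
```

View pics/top1.png

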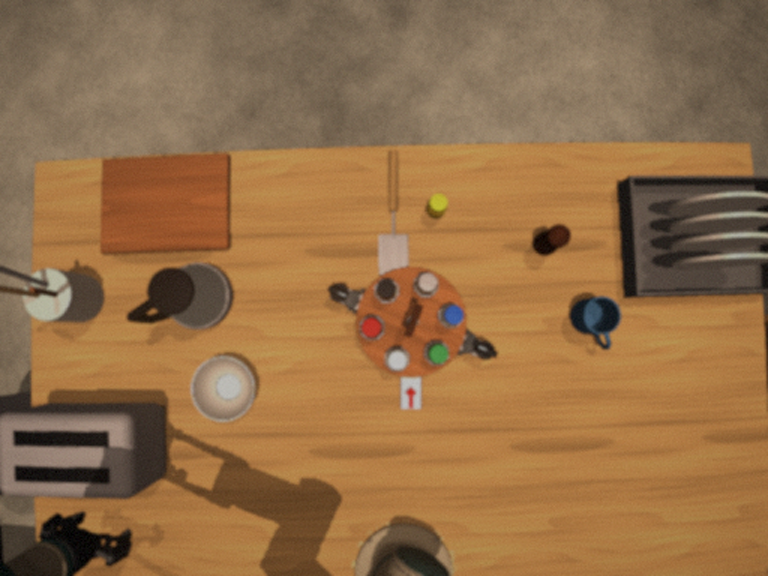

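View pics/side1.png

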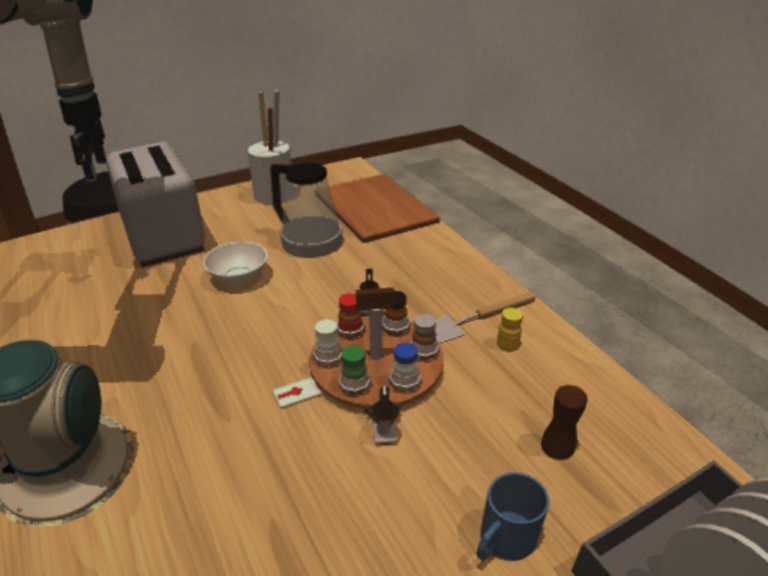

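The top view shows the carousel at about (412,320), the arrow at (411,393), and the knobs at about (342,292) and (484,347). The red lid is at (371,327). In the side view the handle is at (377,298) and the near knob at (384,405). Next I'll zoom in on both.

Run:
```python
from h import *
import pickle
d=pickle.load(open("c.pkl","rb"))
def crop(n,x0,y0,w,h,s):
    f=d[n]["frame"][y0:y0+h,x0:x0+w,::-1]; f=cv2.convertScaleAbs(f,alpha=1.5,beta=20)
    return cv2.resize(f,None,fx=s,fy=s,interpolation=cv2.INTER_CUBIC)
cv2.imwrite("pics/topz.png",crop("top",210,165,130,115,5))
cv2.imwrite("pics/sidez.png",crop("side",175,165,130,135,4.4))
```

```text
(no output)
```

View pics/topz.png

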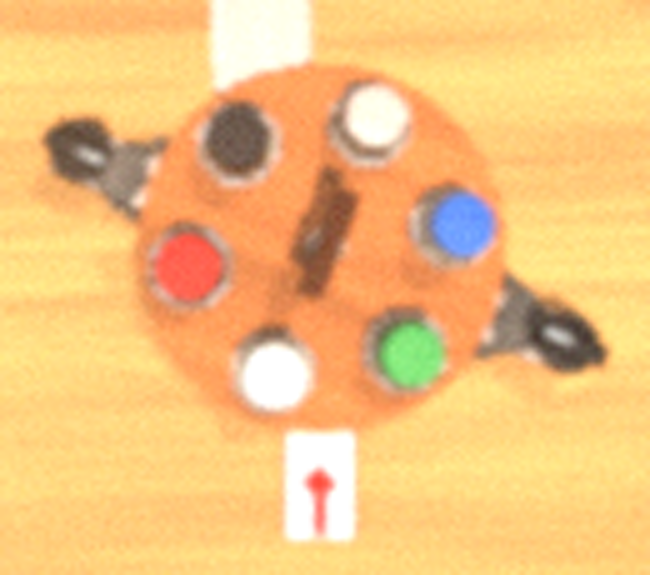

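View pics/sidez.png

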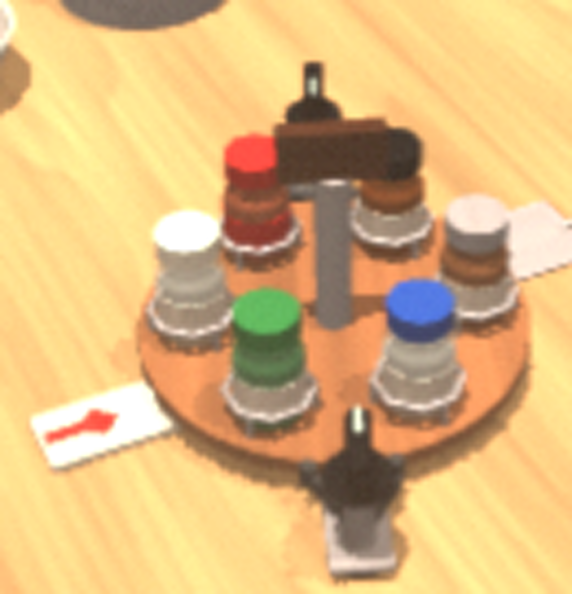

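The zoomed top view puts the handle ends at (335,175) and (312,295), the knob marks at (90,153) and (553,335), and the arrow at (319,480 to 535). In the zoomed side view the knob marks are at (314,80) and (357,420). Now I'll compute positions.

```bash
cat > m.py <<'E'
from h import *
def lids(c,n):
    hsv=cv2.cvtColor(c["frame"],cv2.COLOR_RGB2HSV).astype(int); h,s,v=hsv[...,0],hsv[...,1],hsv[...,2]
    win=np.zeros(h.shape,bool)
    if n=="top": win[170:250,235:312]=1
    else: win[180:270,200:300]=1
    M={"red":((h<6)|(h>172))&(s>150)&(v>110),"green":(h>45)&(h<80)&(s>100)&(v>60),"blue":(h>100)&(h<125)&(s>100)&(v>90)}
    out={}
    for k,m in M.items():
        nn,_,st,ce=cv2.connectedComponentsWithStats((m&win).astype(np.uint8))
        if nn>1:
            i=1+np.argmax(st[1:,4]); out[k]=(ce[i],st[i,4])
    return out
E
python3 - <<'E'
from m import *
import pickle
d=pickle.load(open("c.pkl","rb")); T,S=d["top"],d["side"]
tp=lambda p:[(np.array(p,float)+.5)/5-.5+[210,165]]
sp=lambda p:[(np.array(p,float)+.5)/4.4-.5+[175,165]]
L=lids(T,"top"); print(L); print(lids(S,"side"))
P={k:onz(T,[L[k][0]],.103)[0] for k in L}
P["salt"]=onz(T,tp((275,375)),.103)[0];P["grey"]=onz(T,tp((376,115)),.103)[0];P["black"]=onz(T,tp((238,136)),.103)[0]
for k in P: print(k,P[k].round(4))
print("lid pair centres",[(((P[a]+P[b])/2)[:2]).round(4) for a,b in(("red","blue"),("green","black"),("salt","grey"))])
# disc: fit wood disc left/right/top/bottom extents
print("disc extents",onz(T,tp((133,250))+tp((506,250))+tp((322,65))+tp((322,432)),.028).round(4))
print("handle ends",onz(T,tp((340,180))+tp((312,290)),.17).round(4))
print("arrow",onz(T,tp((319,475))+tp((320,535)),.002).round(4), "tongue corners",onz(T,tp((285,541))+tp((355,541))+tp((285,435))+tp((355,435)),.008).round(4))
for n,a,b in(("L",(90,153),(314,80)),("R",(553,335),(357,420))):
    print(n,"mark tri",tri(T,tp(a),S,sp(b)).round(4),"z.094",onz(T,tp(a),.094).round(4),onz(S,sp(b),.094).round(4))
print("knob discs top",onz(T,tp((80,150))+tp((567,337)),.07).round(4))
print("lid tops tri red,green,blue",tri(T,tp((187,266))+tp((410,355))+tp((463,224)),S,sp((251,151))+sp((267,305))+sp((421,297))).round(4))
print("handle end far corner tri", tri(T,tp((330,168)),S,sp((383,123))).round(4),tri(T,tp((312,297)),S,sp((278,130))).round(4))
E
```

```text
{'red': (array([247.32608696, 217.97826087]), np.int32(138)), 'green': (array([291.55 , 235.425]), np.int32(120)), 'blue': (array([301.98130841, 209.55140187]), np.int32(107))}
{'red': (array([231.7  , 199.525]), np.int32(80)), 'green': (array([234.864, 235.584]), np.int32(125)), 'blue': (array([270.16666667, 233.24166667]), np.int32(120))}
red [0.539  0.0541 0.103 ]
green [ 0.4828 -0.0784  0.103 ]
blue [ 0.5602 -0.1124  0.103 ]
salt [0.4723 0.0035 0.103 ]
grey [ 0.6284 -0.0622  0.103 ]
black [0.6177 0.0221 0.103 ]
lid pair centres [array([ 0.5496, -0.0292]), array([ 0.5503, -0.0281]), array([ 0.5503, -0.0294])]
disc extents [[ 0.5514  0.0923  0.028 ]
 [ 0.5451 -0.1491  0.028 ]
 [ 0.6684 -0.0334  0.028 ]
 [ 0.4311 -0.0267  0.028 ]]
handle ends [[ 0.5858 -0.0358  0.17  ]
 [ 0.5235 -0.0181  0.17  ]]
arrow [[ 0.4008 -0.025   0.002 ]
 [ 0.3614 -0.0246  0.002 ]] tongue corners [[ 0.3589 -0.0014  0.008 ]
 [ 0.3577 -0.0471  0.008 ]
 [ 0.4281 -0.0032  0.008 ]
 [ 0.4269 -0.049   0.008 ]]
L mark tri [[0.6099 0.1133 0.0952 0.0009]] z.094 [[0.6104 0.1132 0.094 ]] [[0.6103 0.1151 0.094 ]]
R mark tri [[ 0.4911 -0.1682  0.0867  0.0005]] z.094 [[ 0.4916 -0.1671  0.094 ]] [[ 0.4875 -0.1745  0.094 ]]
knob discs top [[ 0.6141  0.1215  0.07  ]
 [ 0.4893 -0.1797  0.07  ]]
lid tops tri red,green,blue [[ 5.383e-01  5.570e-02  9.980e-02  2.900e-03]
 [ 4.824e-01 -7.880e-02  1.011e-01  4.000e-04]
 [ 5.605e-01 -1.133e-01  1.009e-01  3.000e-04]]
handle end far corner tri [[ 0.5888 -0.0286  0.1569  0.0107]] [[ 0.5203 -0.0184  0.1684  0.0018]]
```

```bash
cat > goto.py <<'E'
import sys
from h import *
def go(x,y,z,xang):
    s=manip.get_state(); r=rot(s["ee_rot"]); m=r.as_matrix(); 
    a=np.degrees(np.arctan2(m[1,0],m[0,0]))
    d=m.T@(np.array([x,y,z])-s["position"])
    print("t",round(s["clock"],2),"pos",s["position"].round(4),"xang",a.round(2),"tilt",m[:,2].round(4),"w",round(s["width"],4),"q6",s["qpos"][5].round(3),"F",s["contact_force"].round(1),"M",s["moment"].round(2),"gf",round(s["gripper_force"],1))
    print("tool shift mm",(d*1000).round(1),"rz",round(-((xang-a+180)%360-180),2))
if __name__=="__main__": go(*map(float,sys.argv[1:]))
E
A='{"dx":-0.0225,"dy":-0.0107}'
python3 -m pendant '[{"dx":-0.0225,"dy":-0.0107,"hand":0.045},{"dx":-0.0225,"dy":-0.0107},{"dx":-0.0225,"dy":-0.0107},{"dx":-0.0225,"dy":-0.0107},{"dx":-0.0225,"dy":-0.0107},{"dx":-0.0225,"dy":-0.0107},{"dx":-0.0225,"dy":-0.0107},{"dx":-0.0225,"dy":-0.0107},{"dx":-0.0225,"dy":-0.0107},{"dx":-0.0225,"dy":-0.0107},{"dx":-0.0225,"dy":-0.0107},{"dx":-0.0225,"dy":-0.0107}]' 40
python3 -m pendant '[{"dx":-0.0225,"dy":-0.0107},{"dx":-0.0225,"dy":-0.0107},{"dx":-0.0225,"dy":-0.0107},{"dx":-0.0225,"dy":-0.0107},{"dx":-0.0225,"dy":-0.0107},{"dx":-0.0225,"dy":-0.0107},{"dx":-0.0225,"dy":-0.0107},{"dx":-0.0225,"dy":-0.0107},{"dx":-0.0225,"dy":-0.0107},{"dx":-0.0225,"dy":-0.0107},{"dx":-0.0225,"dy":-0.0107},{"dx":-0.0225,"dy":-0.0107}]'
python3 -m pendant '[{"rz":7},{"rz":7},{"rz":7},{"rz":7},{"rz":7},{"rz":7},{"rz":7},{"rz":7},{"rz":7},{"rz":7},{"rz":7},{"rz":7}]'
python3 -m pendant '[{"rz":5},{"rz":4.9},{},{}]'
python3 goto.py 0.6145 0.123 0.13 67
```

```text
t 0.1 pos [0.1876 0.543  0.2305] xang 160.93 tilt [-8.0e-04 -1.6e-03 -1.0e+00] w 0.0854 q6 -0.121 F [ 0.4  0.1 -0.4] M [-0.01 -0.02 -0.  ] gf 0.0
tool shift mm [-540.7 -257.3  100.8] rz 93.93invalid input
invalid input
invalid input
invalid input
```

```bash
python3 -m pendant '[{"dx":-0.0225,"dy":-0.0107,"dz":0,"rx":0,"ry":0,"rz":0,"hand":0.045}]' 40
```

```text
clock: 0.18
position: [0.2035, 0.528, 0.2306]
ee_rot: [-0.001, 0.164, 0.986, 0.001]
contact_force: [0.4, 1.2, -0.5]
width: 0.0752
gripper_force: 0.0
```

```bash
python3 -m pendant '[{"dx":-0.03,"dy":-0.014,"dz":0,"rx":0,"ry":0,"rz":0,"hand":0.045},{"dx":-0.035,"dy":-0.0165,"dz":0,"rx":0,"ry":0,"rz":0,"hand":0.045},{"dx":-0.035,"dy":-0.0165,"dz":0,"rx":0,"ry":0,"rz":0,"hand":0.045},{"dx":-0.035,"dy":-0.0165,"dz":0,"rx":0,"ry":0,"rz":0,"hand":0.045},{"dx":-0.035,"dy":-0.0165,"dz":0,"rx":0,"ry":0,"rz":0,"hand":0.045},{"dx":-0.035,"dy":-0.0165,"dz":0,"rx":0,"ry":0,"rz":0,"hand":0.045},{"dx":-0.035,"dy":-0.0165,"dz":0,"rx":0,"ry":0,"rz":0,"hand":0.045},{"dx":-0.035,"dy":-0.0165,"dz":0,"rx":0,"ry":0,"rz":0,"hand":0.045},{"dx":-0.035,"dy":-0.0165,"dz":0,"rx":0,"ry":0,"rz":0,"hand":0.045},{"dx":-0.035,"dy":-0.0165,"dz":0,"rx":0,"ry":0,"rz":0,"hand":0.045},{"dx":-0.035,"dy":-0.0165,"dz":0,"rx":0,"ry":0,"rz":0,"hand":0.045},{"dx":-0.035,"dy":-0.0165,"dz":0,"rx":0,"ry":0,"rz":0,"hand":0.045}]' 40
python3 goto.py 0.6145 0.123 0.13 67
python3 -m pendant '[{"dx":-0.035,"dy":-0.0165,"dz":0,"rx":0,"ry":0,"rz":0,"hand":0.045},{"dx":-0.035,"dy":-0.0165,"dz":0,"rx":0,"ry":0,"rz":0,"hand":0.045},{"dx":-0.03,"dy":-0.016,"dz":0,"rx":0,"ry":0,"rz":0,"hand":0.045},{"dx":0,"dy":0,"dz":0,"rx":0,"ry":0,"rz":7,"hand":0.045},{"dx":0,"dy":0,"dz":0,"rx":0,"ry":0,"rz":7,"hand":0.045},{"dx":0,"dy":0,"dz":0,"rx":0,"ry":0,"rz":7,"hand":0.045},{"dx":0,"dy":0,"dz":0,"rx":0,"ry":0,"rz":7,"hand":0.045},{"dx":0,"dy":0,"dz":0,"rx":0,"ry":0,"rz":7,"hand":0.045},{"dx":0,"dy":0,"dz":0,"rx":0,"ry":0,"rz":7,"hand":0.045},{"dx":0,"dy":0,"dz":0,"rx":0,"ry":0,"rz":7,"hand":0.045},{"dx":0,"dy":0,"dz":0,"rx":0,"ry":0,"rz":7,"hand":0.045},{"dx":0,"dy":0,"dz":0,"rx":0,"ry":0,"rz":7,"hand":0.045}]' 40
python3 goto.py 0.6145 0.123 0.13 67
```

```text
clock: 1.18
position: [0.5348, 0.204, 0.2309]
ee_rot: [-0.0, 0.166, 0.986, -0.0]
contact_force: [-0.1, 0.4, 0.1]
width: 0.0455
gripper_force: 0.0
t 1.18 pos [0.5348 0.204  0.2309] xang 160.92 tilt [-8.e-04  1.e-04 -1.e+00] w 0.0455 q6 -0.995 F [-0.1  0.4  0.1] M [ 0.04 -0.08  0.01] gf 0.0
tool shift mm [-101.9  -50.5  100.9] rz 93.92
clock: 2.18
position: [0.6122, 0.1266, 0.2307]
ee_rot: [-0.0, 0.659, 0.752, -0.0]
contact_force: [0.4, -0.1, 0.7]
width: 0.045
gripper_force: 0.0
t 2.18 pos [0.6122 0.1266 0.2307] xang 97.58 tilt [-1.3e-03 -1.0e-04 -1.0e+00] w 0.045 q6 -0.04 F [ 0.4 -0.1  0.7] M [ 0.   -0.01 -0.02] gf 0.0
tool shift mm [ -3.9   1.9 100.7] rz 30.58
```

```bash
python3 -m pendant '[{"dx":0,"dy":0,"dz":0,"rx":0,"ry":0,"rz":7,"hand":0.045},{"dx":0,"dy":0,"dz":0,"rx":0,"ry":0,"rz":7,"hand":0.045},{"dx":0,"dy":0,"dz":0,"rx":0,"ry":0,"rz":7,"hand":0.045},{"dx":0,"dy":0,"dz":0,"rx":0,"ry":0,"rz":7,"hand":0.045},{"dx":0,"dy":0,"dz":0,"rx":0,"ry":0,"rz":2.2,"hand":0.045},{"dx":-0.0024,"dy":0.0035,"dz":0.02,"rx":0,"ry":0,"rz":0,"hand":0.045},{"dx":0,"dy":0,"dz":0.025,"rx":0,"ry":0,"rz":0,"hand":0.045},{"dx":0,"dy":0,"dz":0.025,"rx":0,"ry":0,"rz":0,"hand":0.045},{"dx":0,"dy":0,"dz":0.025,"rx":0,"ry":0,"rz":0,"hand":0.045},{"dx":0,"dy":0,"dz":0,"rx":0,"ry":0,"rz":0,"hand":0.045},{"dx":0,"dy":0,"dz":0,"rx":0,"ry":0,"rz":0,"hand":0.045}]' 40
python3 goto.py 0.6145 0.123 0.071 67
python3 - <<'E'
from h import *
f=[]
for n,x,y,w,h in(("top",200,160,100,75),("side",200,140,100,75)):
    c=snap(n); f.append(cv2.resize(cv2.convertScaleAbs(c["frame"][y:y+h,x:x+w,::-1],alpha=1.5,beta=20),None,fx=4,fy=4,interpolation=cv2.INTER_CUBIC))
cv2.imwrite("pics/l1.png",np.hstack(f))
E
```

```text
clock: 3.1
position: [0.6137, 0.123, 0.1349]
ee_rot: [-0.001, 0.83, 0.557, -0.002]
contact_force: [0.4, -0.9, -0.1]
width: 0.045
gripper_force: 0.0
t 3.1 pos [0.6137 0.123  0.1349] xang 67.73 tilt [-4.e-03 -3.e-04 -1.e+00] w 0.045 q6 0.475 F [ 0.4 -0.9 -0.1] M [0.02 0.02 0.04] gf 0.0
tool shift mm [ 0.4  1.  63.9] rz 0.73
```

View pics/l1.png

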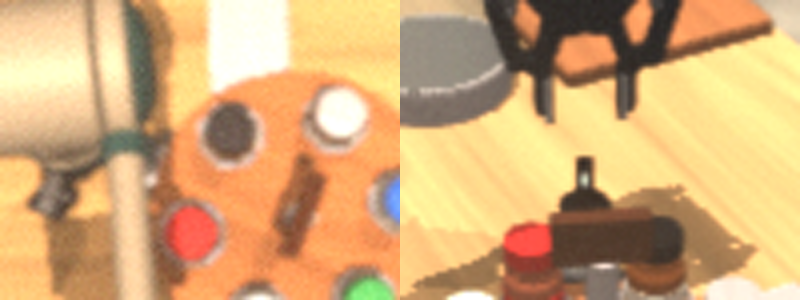

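The side view shows the fingertips at x≈545 and 627, straddling the knob bar at x≈585, so the grip is centred. Next I'll go down and close.

```bash
python3 -m pendant '[{"dx":0,"dy":0.001,"dz":0.018,"rx":0,"ry":0,"rz":0.7,"hand":0.045},{"dx":0,"dy":0,"dz":0.018,"rx":0,"ry":0,"rz":0,"hand":0.045},{"dx":0,"dy":0,"dz":0.016,"rx":0,"ry":0,"rz":0,"hand":0.045},{"dx":0,"dy":0,"dz":0.011,"rx":0,"ry":0,"rz":0,"hand":0.045},{"dx":0,"dy":0,"dz":0,"rx":0,"ry":0,"rz":0,"hand":0.045},{"dx":0,"dy":0,"dz":0,"rx":0,"ry":0,"rz":0,"hand":0.008},{"dx":0,"dy":0,"dz":0,"rx":0,"ry":0,"rz":0,"hand":0.008},{"dx":0,"dy":0,"dz":0,"rx":0,"ry":0,"rz":0,"hand":0.008},{"dx":0,"dy":0,"dz":0,"rx":0,"ry":0,"rz":0,"hand":0.008},{"dx":0,"dy":0,"dz":0,"rx":0,"ry":0,"rz":0,"hand":0.008},{"dx":0,"dy":0,"dz":0,"rx":0,"ry":0,"rz":0,"hand":0.008}]' 30
python3 goto.py 0.6145 0.123 0.071 67
```

```text
clock: 4.12
position: [0.6137, 0.1238, 0.0749]
ee_rot: [-0.002, 0.834, 0.552, -0.001]
contact_force: [-5.6, 2.6, 5.2]
width: 0.0132
gripper_force: 31.6
t 4.12 pos [0.6137 0.1238 0.0749] xang 67.02 tilt [-0.0031  0.0016 -1.    ] w 0.0132 q6 0.487 F [-5.6  2.6  5.2] M [ 0.33  0.9  -0.02] gf 31.6
tool shift mm [-0.4  1.   3.9] rz 0.02
```

```bash
python3 -m pendant '[{"dx":0,"dy":0,"dz":0,"rx":0,"ry":0,"rz":5,"hand":0.008},{"dx":0,"dy":0,"dz":0,"rx":0,"ry":0,"rz":5,"hand":0.008},{"dx":0,"dy":0,"dz":0,"rx":0,"ry":0,"rz":5,"hand":0.008},{"dx":0,"dy":0,"dz":0,"rx":0,"ry":0,"rz":5,"hand":0.008},{"dx":0,"dy":0,"dz":0,"rx":0,"ry":0,"rz":5,"hand":0.008},{"dx":0,"dy":0,"dz":0,"rx":0,"ry":0,"rz":5,"hand":0.008},{"dx":0,"dy":0,"dz":0,"rx":0,"ry":0,"rz":5,"hand":0.008},{"dx":0,"dy":0,"dz":0,"rx":0,"ry":0,"rz":5,"hand":0.008},{"dx":0,"dy":0,"dz":0,"rx":0,"ry":0,"rz":5,"hand":0.008},{"dx":0,"dy":0,"dz":0,"rx":0,"ry":0,"rz":5,"hand":0.008},{"dx":0,"dy":0,"dz":0,"rx":0,"ry":0,"rz":5,"hand":0.008},{"dx":0,"dy":0,"dz":0,"rx":0,"ry":0,"rz":5,"hand":0.008}]'
python3 goto.py 0.6145 0.123 0.071 -13
python3 -m pendant '[{"dx":0,"dy":0,"dz":0,"rx":0,"ry":0,"rz":5,"hand":0.008},{"dx":0,"dy":0,"dz":0,"rx":0,"ry":0,"rz":5,"hand":0.008},{"dx":0,"dy":0,"dz":0,"rx":0,"ry":0,"rz":3,"hand":0.008},{"dx":0,"dy":0,"dz":0,"rx":0,"ry":0,"rz":0,"hand":0.008},{"dx":0,"dy":0,"dz":0,"rx":0,"ry":0,"rz":0,"hand":0.008}]'
python3 goto.py 0.6145 0.123 0.071 -13
python3 -m pendant '[{"dx":0,"dy":0,"dz":0,"rx":0,"ry":0,"rz":3,"hand":0.008},{"dx":0,"dy":0,"dz":0,"rx":0,"ry":0,"rz":3,"hand":0.008},{"dx":0,"dy":0,"dz":0,"rx":0,"ry":0,"rz":0,"hand":0.008},{"dx":0,"dy":0,"dz":0,"rx":0,"ry":0,"rz":0,"hand":0.008}]'
python3 goto.py 0.6145 0.123 0.071 -13
```

```text
clock: 5.12
position: [0.6146, 0.1226, 0.075]
ee_rot: [0.0, 0.998, 0.059, -0.001]
contact_force: [-4.2, -1.6, 4.6]
width: 0.0133
gripper_force: 31.5
t 5.12 pos [0.6146 0.1226 0.075 ] xang 6.82 tilt [-1.4e-03 -6.0e-04 -1.0e+00] w 0.0133 q6 1.538 F [-4.2 -1.6  4.6] M [-0.24  0.69  0.04] gf 31.5
tool shift mm [-0.1 -0.4  4. ] rz 19.82
clock: 5.53
position: [0.6147, 0.1222, 0.0749]
ee_rot: [0.001, 0.999, -0.051, -0.001]
contact_force: [-6.0, -2.6, 6.5]
width: 0.0133
gripper_force: 31.8
t 5.53 pos [0.6147 0.1222 0.0749] xang -5.87 tilt [-0.0014 -0.001  -1.    ] w 0.0133 q6 1.76 F [-6.  -2.6  6.5] M [-0.41  0.89 -0.01] gf 31.8
tool shift mm [-0.2 -0.8  3.9] rz 7.13
clock: 5.87
position: [0.6146, 0.1221, 0.0749]
ee_rot: [0.001, 0.995, -0.103, -0.001]
contact_force: [-5.7, -2.4, 5.7]
width: 0.0135
gripper_force: 31.8
t 5.87 pos [0.6146 0.1221 0.0749] xang -11.87 tilt [-0.0015 -0.0013 -1.    ] w 0.0135 q6 1.864 F [-5.7 -2.4  5.7] M [-0.49  0.92 -0.01] gf 31.8
tool shift mm [-0.3 -0.9  3.9] rz 1.13
```

```bash
python3 -m pendant '[{"dx":0,"dy":0,"dz":0,"rx":0,"ry":0,"rz":2,"hand":0.008},{"dx":0,"dy":0,"dz":0,"rx":0,"ry":0,"rz":0,"hand":0.008}]' >/dev/null
python3 goto.py 0.6145 0.123 0.071 -13
python3 -m pendant '[{"dx":0,"dy":0,"dz":0,"rx":0,"ry":0,"rz":2,"hand":0.008},{"dx":0,"dy":0,"dz":0,"rx":0,"ry":0,"rz":0,"hand":0.008}]' >/dev/null
python3 goto.py 0.6145 0.123 0.071 -13
python3 -m pendant '[{"dx":0,"dy":0,"dz":0,"rx":0,"ry":0,"rz":2,"hand":0.008},{"dx":0,"dy":0,"dz":0,"rx":0,"ry":0,"rz":0,"hand":0.008}]'>/dev/null
python3 goto.py 0.6145 0.123 0.071 -13
```

```text
t 6.03 pos [0.6146 0.122  0.0749] xang -13.83 tilt [-0.0015 -0.0016 -1.    ] w 0.0136 q6 1.899 F [-4.8 -3.3  6.7] M [-0.41  0.89  0.42] gf 32.4
tool shift mm [-0.3 -0.9  3.9] rz -0.83
t 6.2 pos [0.6146 0.122  0.075 ] xang -15.7 tilt [-0.0014 -0.0021 -1.    ] w 0.0133 q6 1.932 F [-5.5 -2.5  6.6] M [-0.41  0.93  1.05] gf 43.4
tool shift mm [-0.4 -0.9  4. ] rz -2.7
t 6.37 pos [0.6152 0.1219 0.075 ] xang -17.72 tilt [-1.0e-04 -2.3e-03 -1.0e+00] w 0.0136 q6 1.967 F [-3.9 -2.5  6.9] M [-0.44  0.74  0.85] gf 57.9
tool shift mm [-1.  -0.8  4. ] rz -4.72
```

```bash
python3 -m pendant '[{"dx":0,"dy":0,"dz":0,"rx":0,"ry":0,"rz":0,"hand":0.035},{"dx":0,"dy":0,"dz":0,"rx":0,"ry":0,"rz":0,"hand":0.035},{"dx":0,"dy":0,"dz":0,"rx":0,"ry":0,"rz":0,"hand":0.035},{"dx":0,"dy":0,"dz":-0.01,"rx":0,"ry":0,"rz":0,"hand":0.035},{"dx":0,"dy":0,"dz":-0.02,"rx":0,"ry":0,"rz":0,"hand":0.035},{"dx":0,"dy":0,"dz":-0.03,"rx":0,"ry":0,"rz":0,"hand":0.035},{"dx":0,"dy":0,"dz":-0.04,"rx":0,"ry":0,"rz":0,"hand":0.035},{"dx":0,"dy":0,"dz":-0.04,"rx":0,"ry":0,"rz":0,"hand":0.035},{"dx":0,"dy":0,"dz":-0.01,"rx":0,"ry":0,"rz":0,"hand":0.045},{"dx":0,"dy":0,"dz":0,"rx":0,"ry":0,"rz":0,"hand":0.045}]'
python3 -m pendant '[{"dx":-0.003,"dy":0.03,"dz":0,"rx":0,"ry":0,"rz":0,"hand":0.045},{"dx":-0.0035,"dy":0.037,"dz":0,"rx":0,"ry":0,"rz":0,"hand":0.045},{"dx":-0.0035,"dy":0.037,"dz":0,"rx":0,"ry":0,"rz":0,"hand":0.045},{"dx":-0.0035,"dy":0.037,"dz":0,"rx":0,"ry":0,"rz":0,"hand":0.045},{"dx":-0.0035,"dy":0.037,"dz":0,"rx":0,"ry":0,"rz":0,"hand":0.045},{"dx":-0.0035,"dy":0.037,"dz":0,"rx":0,"ry":0,"rz":0,"hand":0.045},{"dx":-0.0035,"dy":0.037,"dz":0,"rx":0,"ry":0,"rz":0,"hand":0.045},{"dx":-0.0035,"dy":0.037,"dz":0,"rx":0,"ry":0,"rz":0,"hand":0.045},{"dx":-0.0041,"dy":0.039,"dz":0,"rx":0,"ry":0,"rz":0,"hand":0.045},{"dx":0,"dy":0,"dz":0,"rx":0,"ry":0,"rz":-7,"hand":0.045},{"dx":0,"dy":0,"dz":0,"rx":0,"ry":0,"rz":-7,"hand":0.045},{"dx":0,"dy":0,"dz":0,"rx":0,"ry":0,"rz":-7,"hand":0.045}]'
python3 -m pendant '[{"dx":0,"dy":0,"dz":0,"rx":0,"ry":0,"rz":-7,"hand":0.045},{"dx":0,"dy":0,"dz":0,"rx":0,"ry":0,"rz":-7,"hand":0.045},{"dx":0,"dy":0,"dz":0,"rx":0,"ry":0,"rz":-7,"hand":0.045},{"dx":0,"dy":0,"dz":0,"rx":0,"ry":0,"rz":-7,"hand":0.045},{"dx":0,"dy":0,"dz":0,"rx":0,"ry":0,"rz":-7,"hand":0.045},{"dx":0,"dy":0,"dz":0,"rx":0,"ry":0,"rz":-7,"hand":0.045},{"dx":0,"dy":0,"dz":0,"rx":0,"ry":0,"rz":-7,"hand":0.045},{"dx":0,"dy":0,"dz":0,"rx":0,"ry":0,"rz":-7,"hand":0.045},{"dx":0,"dy":0,"dz":0,"rx":0,"ry":0,"rz":-7,"hand":0.045},{"dx":0,"dy":0,"dz":0,"rx":0,"ry":0,"rz":0,"hand":0.045},{"dx":0,"dy":0,"dz":0,"rx":0,"ry":0,"rz":0,"hand":0.045}]'
python3 goto.py 0.4855 -0.1808 0.13 67
python3 - <<'E'
from m import *
f=[]
for n,x,y,w,h in(("top",200,160,130,110),("side",180,150,130,110)):
    c=snap(n); print(lids(c,n).get("red")); f.append(cv2.resize(cv2.convertScaleAbs(c["frame"][y:y+h,x:x+w,::-1],alpha=1.5,beta=20),None,fx=3,fy=3,interpolation=cv2.INTER_CUBIC))
cv2.imwrite("pics/l2.png",np.hstack(f))
E
```

```text
clock: 7.2
position: [0.6186, 0.1231, 0.2289]
ee_rot: [-0.001, 0.988, -0.156, 0.005]
contact_force: [0.9, -0.2, 0.1]
width: 0.0447
gripper_force: 0.0
clock: 8.2
position: [0.4833, -0.1801, 0.2217]
ee_rot: [-0.001, 1.0, 0.028, -0.001]
contact_force: [0.5, 1.0, 0.5]
width: 0.0452
gripper_force: 0.0
clock: 9.12
position: [0.4839, -0.1792, 0.2221]
ee_rot: [-0.001, 0.839, 0.544, -0.0]
contact_force: [0.8, 0.6, -0.1]
width: 0.045
gripper_force: 0.0
t 9.12 pos [ 0.4839 -0.1792  0.2221] xang 65.86 tilt [-0.0018  0.0012 -1.    ] w 0.045 q6 -0.068 F [ 0.8  0.6 -0.1] M [ 0.03 -0.04  0.02] gf 0.0
tool shift mm [-0.9  2.3 92.1] rz -1.14
(array([247.35294118, 217.91911765]), np.int32(136))
(array([226., 200.]), np.int32(3))
```

View pics/l2.png

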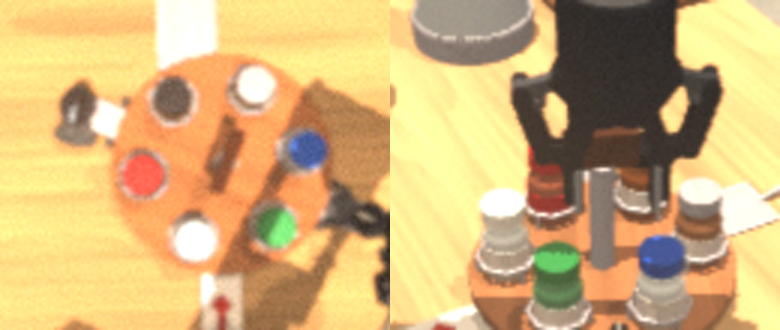

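In the top view the left knob bar at (77,110) has turned about 80° and the jars are undisturbed. Now the right knob.

```bash
python3 -m pendant '[{"dx":-0.001,"dy":0.0022,"dz":0.02,"rx":0,"ry":0,"rz":-1.1,"hand":0.045},{"dx":0,"dy":0,"dz":0.03,"rx":0,"ry":0,"rz":0,"hand":0.045},{"dx":0,"dy":0,"dz":0.03,"rx":0,"ry":0,"rz":0,"hand":0.045},{"dx":0,"dy":0,"dz":0.015,"rx":0,"ry":0,"rz":0,"hand":0.045},{"dx":0,"dy":0,"dz":0,"rx":0,"ry":0,"rz":0,"hand":0.045},{"dx":0,"dy":0,"dz":0,"rx":0,"ry":0,"rz":0,"hand":0.045}]' >/dev/null
python3 goto.py 0.4855 -0.1808 0.075 67
python3 -m pendant '[{"dx":0,"dy":0,"dz":0.015,"rx":0,"ry":0,"rz":0,"hand":0.045},{"dx":0,"dy":0,"dz":0.015,"rx":0,"ry":0,"rz":0,"hand":0.045},{"dx":0,"dy":0,"dz":0.015,"rx":0,"ry":0,"rz":0,"hand":0.045},{"dx":0,"dy":0,"dz":0.006,"rx":0,"ry":0,"rz":0,"hand":0.045},{"dx":0,"dy":0,"dz":0,"rx":0,"ry":0,"rz":0,"hand":0.045},{"dx":0,"dy":0,"dz":0,"rx":0,"ry":0,"rz":0,"hand":0.008},{"dx":0,"dy":0,"dz":0,"rx":0,"ry":0,"rz":0,"hand":0.008},{"dx":0,"dy":0,"dz":0,"rx":0,"ry":0,"rz":0,"hand":0.008},{"dx":0,"dy":0,"dz":0,"rx":0,"ry":0,"rz":0,"hand":0.008},{"dx":0,"dy":0,"dz":0,"rx":0,"ry":0,"rz":0,"hand":0.008},{"dx":0,"dy":0,"dz":0,"rx":0,"ry":0,"rz":0,"hand":0.008}]' 30 >/dev/null
python3 goto.py 0.4855 -0.1808 0.075 67
```

```text
t 9.72 pos [ 0.4857 -0.1811  0.1277] xang 67.07 tilt [-0.0017  0.001  -1.    ] w 0.0449 q6 -0.091 F [ 0.5 -0.4  0.7] M [ 0.   -0.03 -0.  ] gf 0.0
tool shift mm [ 0.2 -0.2 52.7] rz 0.07
t 10.63 pos [ 0.485  -0.1811  0.0786] xang 67.15 tilt [-1.6e-03  1.0e-04 -1.0e+00] w 0.0132 q6 -0.092 F [-4.3  0.3  5.4] M [ 0.25  0.66 -0.02] gf 31.3
tool shift mm [0.4 0.4 3.6] rz 0.15
```

```bash
python3 -m pendant '[{"dx":0,"dy":0,"dz":0,"rx":0,"ry":0,"rz":5,"hand":0.008},{"dx":0,"dy":0,"dz":0,"rx":0,"ry":0,"rz":5,"hand":0.008},{"dx":0,"dy":0,"dz":0,"rx":0,"ry":0,"rz":5,"hand":0.008},{"dx":0,"dy":0,"dz":0,"rx":0,"ry":0,"rz":5,"hand":0.008},{"dx":0,"dy":0,"dz":0,"rx":0,"ry":0,"rz":5,"hand":0.008},{"dx":0,"dy":0,"dz":0,"rx":0,"ry":0,"rz":5,"hand":0.008},{"dx":0,"dy":0,"dz":0,"rx":0,"ry":0,"rz":5,"hand":0.008},{"dx":0,"dy":0,"dz":0,"rx":0,"ry":0,"rz":5,"hand":0.008},{"dx":0,"dy":0,"dz":0,"rx":0,"ry":0,"rz":5,"hand":0.008},{"dx":0,"dy":0,"dz":0,"rx":0,"ry":0,"rz":5,"hand":0.008},{"dx":0,"dy":0,"dz":0,"rx":0,"ry":0,"rz":5,"hand":0.008},{"dx":0,"dy":0,"dz":0,"rx":0,"ry":0,"rz":5,"hand":0.008}]' >/dev/null
python3 goto.py 0.4855 -0.1808 0.075 -13
python3 -m pendant '[{"dx":0,"dy":0,"dz":0,"rx":0,"ry":0,"rz":5,"hand":0.008},{"dx":0,"dy":0,"dz":0,"rx":0,"ry":0,"rz":5,"hand":0.008},{"dx":0,"dy":0,"dz":0,"rx":0,"ry":0,"rz":5,"hand":0.008},{"dx":0,"dy":0,"dz":0,"rx":0,"ry":0,"rz":3,"hand":0.008},{"dx":0,"dy":0,"dz":0,"rx":0,"ry":0,"rz":0,"hand":0.008},{"dx":0,"dy":0,"dz":0,"rx":0,"ry":0,"rz":0,"hand":0.008}]' >/dev/null
python3 goto.py 0.4855 -0.1808 0.075 -13
python3 -m pendant '[{"dx":0,"dy":0,"dz":0,"rx":0,"ry":0,"rz":2,"hand":0.008},{"dx":0,"dy":0,"dz":0,"rx":0,"ry":0,"rz":2,"hand":0.008},{"dx":0,"dy":0,"dz":0,"rx":0,"ry":0,"rz":0,"hand":0.008}]' >/dev/null
python3 goto.py 0.4855 -0.1808 0.075 -13
python3 -m pendant '[{"dx":0,"dy":0,"dz":0,"rx":0,"ry":0,"rz":2,"hand":0.008},{"dx":0,"dy":0,"dz":0,"rx":0,"ry":0,"rz":0,"hand":0.008}]' >/dev/null
python3 goto.py 0.4855 -0.1808 0.075 -13
```

```text
t 11.63 pos [ 0.4854 -0.1816  0.0786] xang 6.93 tilt [-9.0e-04 -1.1e-03 -1.0e+00] w 0.013 q6 0.959 F [-3.7 -0.8  4.2] M [-0.16  0.56  0.08] gf 31.1
tool shift mm [ 0.2 -0.8  3.6] rz 19.93
t 12.13 pos [ 0.4854 -0.1818  0.0786] xang -10.77 tilt [-8.0e-04 -1.4e-03 -1.0e+00] w 0.0135 q6 1.268 F [-4.7 -0.5  6.6] M [-0.25  0.73 -0.06] gf 31.4
tool shift mm [-0.1 -1.   3.6] rz 2.23
t 12.38 pos [ 0.4853 -0.1818  0.0786] xang -14.67 tilt [-0.0012 -0.0018 -1.    ] w 0.0133 q6 1.337 F [-4.1 -0.9  6.1] M [-0.03  0.73  0.74] gf 34.8
tool shift mm [-0.1 -1.1  3.6] rz -1.67
t 12.55 pos [ 0.4859 -0.1819  0.0787] xang -16.67 tilt [-1.e-04 -2.e-03 -1.e+00] w 0.0134 q6 1.372 F [-2.8 -1.2  6.3] M [-0.13  0.5   0.68] gf 46.2
tool shift mm [-0.7 -1.   3.7] rz -3.67
```

```bash
python3 -m pendant '[{"dx":0,"dy":0,"dz":0,"rx":0,"ry":0,"rz":0,"hand":0.035},{"dx":0,"dy":0,"dz":0,"rx":0,"ry":0,"rz":0,"hand":0.035},{"dx":0,"dy":0,"dz":0,"rx":0,"ry":0,"rz":0,"hand":0.035},{"dx":0,"dy":0,"dz":-0.01,"rx":0,"ry":0,"rz":0,"hand":0.035},{"dx":0,"dy":0,"dz":-0.02,"rx":0,"ry":0,"rz":0,"hand":0.035},{"dx":0,"dy":0,"dz":-0.03,"rx":0,"ry":0,"rz":0,"hand":0.035},{"dx":0,"dy":0,"dz":-0.04,"rx":0,"ry":0,"rz":0,"hand":0.035},{"dx":0,"dy":0,"dz":-0.04,"rx":0,"ry":0,"rz":0,"hand":0.035},{"dx":0,"dy":0,"dz":-0.01,"rx":0,"ry":0,"rz":0,"hand":0.05},{"dx":0,"dy":0,"dz":0,"rx":0,"ry":0,"rz":0,"hand":0.05}]'
python3 - <<'E'
from h import *
c=snap("top"); s=snap("side")
f=[cv2.resize(cv2.convertScaleAbs(c["frame"][y:y+h,x:x+w,::-1],alpha=1.6,beta=20),None,fx=k,fy=k,interpolation=cv2.INTER_CUBIC) for c,x,y,w,h,k in((c,205,165,130,110,3),(s,180,160,130,110,3))]
cv2.imwrite("pics/r2.png",np.hstack(f))
m=(c["frame"].max(2)<75).astype(np.uint8); m[:195]=0;m[228:]=0;m[:,:265]=0;m[:,285:]=0
n,l,st,ce=cv2.connectedComponentsWithStats(m); i=1+np.argmax(st[1:,4])
p=np.argwhere(l==i)[:,::-1].astype(np.float32); b=cv2.boxPoints(cv2.minAreaRect(p)); print(st[i],b)
w=onz(c,p,.17)[:,:2]; e,v=np.linalg.eigh(np.cov(w.T)); print(w.mean(0),np.degrees(np.arctan2(v[1,1],v[0,1])),12**.5*e**.5)
E
python3 goto.py 0.550 -0.0289 0.21 -18
```

```text
clock: 13.38
position: [0.4886, -0.1824, 0.232]
ee_rot: [0.001, 0.989, -0.147, 0.005]
contact_force: [-0.3, 0.4, -0.7]
width: 0.0497
gripper_force: 0.0
[271 213   4   4   7] [[270.53842 215.69229]
 [272.8461  212.23074]
 [273.99997 212.99997]
 [271.6923  216.46152]]
[ 0.545942   -0.01912026] 134.8663188526906 [0.00480264 0.01447323]
t 13.48 pos [ 0.4859 -0.1811  0.2273] xang -16.86 tilt [ 4.e-04  1.e-04 -1.e+00] w 0.0503 q6 1.374 F [-0.3 -0.5 -1. ] M [ 0.01  0.02 -0.02] gf 0.0
tool shift mm [  17.2 -164.2   17.4] rz 1.14
```

View pics/r2.png

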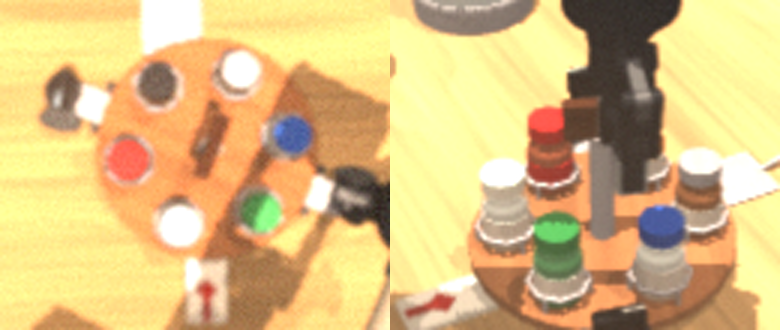

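The top view shows the left knob bar at (65,98) turned fully, and both lock links (92,103) and (318,192) now look clear. Handle ends are at (218,103) and (205,178). Next I'll move over the handle.

```bash
python3 -m pendant '[{"dx":0.0034,"dy":-0.033,"dz":0,"rx":0,"ry":0,"rz":0,"hand":0.05},{"dx":0.0034,"dy":-0.033,"dz":0,"rx":0,"ry":0,"rz":0,"hand":0.05},{"dx":0.0034,"dy":-0.033,"dz":0,"rx":0,"ry":0,"rz":0,"hand":0.05},{"dx":0.0034,"dy":-0.033,"dz":0,"rx":0,"ry":0,"rz":0,"hand":0.05},{"dx":0.0036,"dy":-0.032,"dz":0,"rx":0,"ry":0,"rz":0,"hand":0.05},{"dx":0,"dy":0,"dz":0,"rx":0,"ry":0,"rz":0,"hand":0.05},{"dx":0,"dy":0,"dz":0,"rx":0,"ry":0,"rz":0,"hand":0.05},{"dx":0,"dy":0,"dz":0,"rx":0,"ry":0,"rz":0,"hand":0.05}]' 40 >/dev/null
python3 goto.py 0.550 -0.0289 0.142 -17
python3 - <<'E'
from h import *
s=snap("side")
cv2.imwrite("pics/h1.png",cv2.resize(cv2.convertScaleAbs(s["frame"][140:290,170:320,::-1],alpha=1.6,beta=20),None,fx=3.5,fy=3.5,interpolation=cv2.INTER_CUBIC))
E
```

```text
t 14.15 pos [ 0.549  -0.0295  0.2254] xang -16.83 tilt [-0.004 -0.    -1.   ] w 0.05 q6 1.685 F [-0.3 -0.1  0.2] M [ 0.02 -0.    0.01] gf 0.0
tool shift mm [ 1.1 -0.9 83.4] rz 0.17
```

View pics/h1.png

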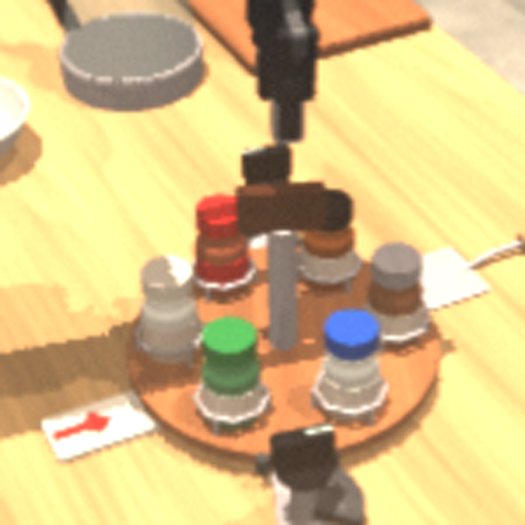

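The side view has the fingers at x≈288, centred above the handle (238 to 325), with both knob bars turned crosswise. Next I'll go down and grip.

```bash
python3 -m pendant '[{"dx":0.001,"dy":-0.0008,"dz":0.02,"rx":0,"ry":0,"rz":0,"hand":0.05},{"dx":0,"dy":0,"dz":0.025,"rx":0,"ry":0,"rz":0,"hand":0.05},{"dx":0,"dy":0,"dz":0.02,"rx":0,"ry":0,"rz":0,"hand":0.05},{"dx":0,"dy":0,"dz":0.016,"rx":0,"ry":0,"rz":0,"hand":0.05},{"dx":0,"dy":0,"dz":0,"rx":0,"ry":0,"rz":0,"hand":0.05},{"dx":0,"dy":0,"dz":0,"rx":0,"ry":0,"rz":0,"hand":0.008},{"dx":0,"dy":0,"dz":0,"rx":0,"ry":0,"rz":0,"hand":0.008},{"dx":0,"dy":0,"dz":0,"rx":0,"ry":0,"rz":0,"hand":0.008},{"dx":0,"dy":0,"dz":0,"rx":0,"ry":0,"rz":0,"hand":0.008},{"dx":0,"dy":0,"dz":0,"rx":0,"ry":0,"rz":0,"hand":0.008},{"dx":0,"dy":0,"dz":0,"rx":0,"ry":0,"rz":0,"hand":0.008},{"dx":0,"dy":0,"dz":0,"rx":0,"ry":0,"rz":0,"hand":0.008}]' 40 >/dev/null
python3 goto.py 0.550 -0.0289 0.142 -17
cat > ang.py <<'E'
from m import *
c=manip.get_image("top"); L=lids(c,"top")
for k in L:
    v=onz(c,[L[k][0]],.103)[0,:2]-[.5501,-.0289]; print(k,v.round(4),np.linalg.norm(v).round(4),np.degrees(np.arctan2(v[1],v[0])).round(1)%360,L[k][1])
E
python3 ang.py
```

```text
t 15.2 pos [ 0.5526 -0.0308  0.1477] xang -16.83 tilt [ 0.0035 -0.0038 -1.    ] w 0.0134 q6 1.686 F [ 0.  -6.5  1.9] M [-0.87 -0.09 -0.01] gf 39.7
tool shift mm [-3.1 -1.1  5.7] rz 0.17
red [-0.0173  0.0906] 0.0922 100.8 56
green [-0.0655 -0.0562] 0.0863 220.7 97
```

```bash
python3 -m pendant '[{"dx":0,"dy":0,"dz":0,"rx":0,"ry":0,"rz":-1,"hand":0.008},{"dx":0,"dy":0,"dz":0,"rx":0,"ry":0,"rz":-2,"hand":0.008},{"dx":0,"dy":0,"dz":0,"rx":0,"ry":0,"rz":-3,"hand":0.008},{"dx":0,"dy":0,"dz":0,"rx":0,"ry":0,"rz":-3,"hand":0.008},{"dx":0,"dy":0,"dz":0,"rx":0,"ry":0,"rz":-3,"hand":0.008},{"dx":0,"dy":0,"dz":0,"rx":0,"ry":0,"rz":-3,"hand":0.008},{"dx":0,"dy":0,"dz":0,"rx":0,"ry":0,"rz":-3,"hand":0.008},{"dx":0,"dy":0,"dz":0,"rx":0,"ry":0,"rz":-2,"hand":0.008},{"dx":0,"dy":0,"dz":0,"rx":0,"ry":0,"rz":0,"hand":0.008}]' 50 >/dev/null
python3 goto.py 0.550 -0.0289 0.142 -17;python3 ang.py
```

```text
t 16.0 pos [ 0.5527 -0.0294  0.1478] xang 3.19 tilt [ 0.0038 -0.0011 -1.    ] w 0.013 q6 1.337 F [ 0.4 -4.1  3.4] M [-0.4  -0.2   0.01] gf 50.0
tool shift mm [-2.7 -0.7  5.7] rz 20.19
```

```bash
python3 -m pendant '[{"dx":0,"dy":0,"dz":0,"rx":0,"ry":0,"rz":-2,"hand":0.008},{"dx":0,"dy":0,"dz":0,"rx":0,"ry":0,"rz":-4,"hand":0.008},{"dx":0,"dy":0,"dz":0,"rx":0,"ry":0,"rz":-5,"hand":0.008},{"dx":0,"dy":0,"dz":0,"rx":0,"ry":0,"rz":-5,"hand":0.008},{"dx":0,"dy":0,"dz":0,"rx":0,"ry":0,"rz":-5,"hand":0.008},{"dx":0,"dy":0,"dz":0,"rx":0,"ry":0,"rz":-5,"hand":0.008},{"dx":0,"dy":0,"dz":0,"rx":0,"ry":0,"rz":-5,"hand":0.008},{"dx":0,"dy":0,"dz":0,"rx":0,"ry":0,"rz":-5,"hand":0.008},{"dx":0,"dy":0,"dz":0,"rx":0,"ry":0,"rz":-5,"hand":0.008},{"dx":0,"dy":0,"dz":0,"rx":0,"ry":0,"rz":-4,"hand":0.008},{"dx":0,"dy":0,"dz":0,"rx":0,"ry":0,"rz":-2,"hand":0.008},{"dx":0,"dy":0,"dz":0,"rx":0,"ry":0,"rz":0,"hand":0.008}]' 50 >/dev/null
python3 goto.py 0.550 -0.0289 0.142 -17;python3 ang.py
python3 - <<'E'
from m import *
f=[];F={n:snap(n) for n in("top","side")}
print(lids(F["side"],"side"))
for n,x,y,w,h in(("top",205,165,130,110),("side",180,160,130,110)):
    f.append(cv2.resize(cv2.convertScaleAbs(F[n]["frame"][y:y+h,x:x+w,::-1],alpha=1.6,beta=20),None,fx=3,fy=3,interpolation=cv2.INTER_CUBIC))
cv2.imwrite("pics/t1.png",np.hstack(f))
E
```

```text
t 17.05 pos [ 0.5513 -0.0265  0.1477] xang 50.12 tilt [ 0.001   0.0043 -1.    ] w 0.0128 q6 0.517 F [-2.6  4.4  7.2] M [ 0.6   0.15 -0.02] gf 50.6
tool shift mm [-2.7  0.6  5.7] rz 67.12
red [-0.0843  0.0099] 0.0849 173.3 72
{'red': (array([218.12962963, 222.81481481]), np.int32(54)), 'green': (array([275.60447761, 230.02985075]), np.int32(134))}
```

View pics/t1.png

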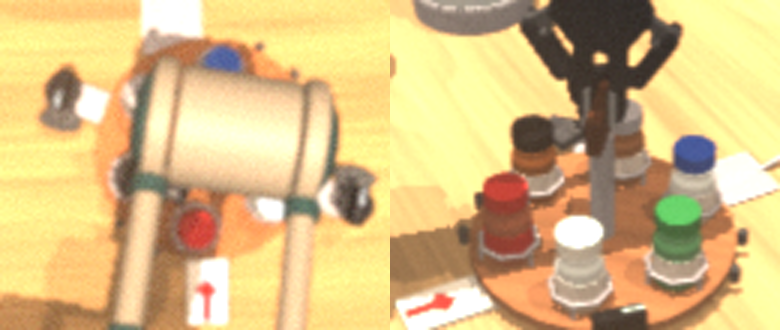

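The red jar is at (196,229) in the top crop, slightly left of the arrow at (207,300), and every jar is upright. The lid is in shade, so I'll relax the red mask to measure it.

```bash
cat > red.py <<'E'
from h import *
import sys
AX=np.array([.5501,-.0289]); A0=178.6
def angs(c,n):
    hsv=cv2.cvtColor(c["frame"],cv2.COLOR_RGB2HSV).astype(int); h,s,v=[hsv[...,i] for i in range(3)]
    m=((h<7)|(h>170))&(s>140)&(v>50); w=np.zeros(h.shape,bool)
    if n=="top": w[228:252,255:295]=1
    else: w[212:232,205:238]=1
    nn,l,st,ce=cv2.connectedComponentsWithStats((m&w).astype(np.uint8)); i=1+np.argmax(st[1:,4])
    print(n,st[i],ce[i].round(1))
    p=np.argwhere(l==i)[:,::-1]
    (e,r)=cv2.minEnclosingCircle(p.astype(np.float32)); print("  circle",np.round(e,1),round(r,2))
    return ce[i],e
T,S=manip.get_image("top"),manip.get_image("side")
ct,et=angs(T,"top")
for p in(ct,et):
    q=onz(T,[p],.103)[0,:2]; v=q-AX; print(q.round(4),np.linalg.norm(v).round(4),"angle",np.degrees(np.arctan2(v[1],v[0])).round(2)%360)
cs,es=angs(S,"side"); print(onz(S,[cs],.098).round(4))
cv2.imwrite("pics/red.png",np.hstack([cv2.resize(c["frame"][y:y+40,x:x+50,::-1],None,fx=8,fy=8,interpolation=cv2.INTER_NEAREST) for c,x,y in((T,250,225),(S,195,200))]))
E
python3 red.py
```

```text
top [264 235  13  14 140] [270.2 241.1]
  circle [270.  241.2] 6.88
[ 0.4673 -0.0134] 0.0843 angle 169.44
[ 0.4671 -0.0127] 0.0846 angle 168.98
side [211 218  15  14 169] [218.3 224.2]
  circle [218.4 223.8] 7.63
[[ 0.4626 -0.0223  0.098 ]]
```

View pics/red.png

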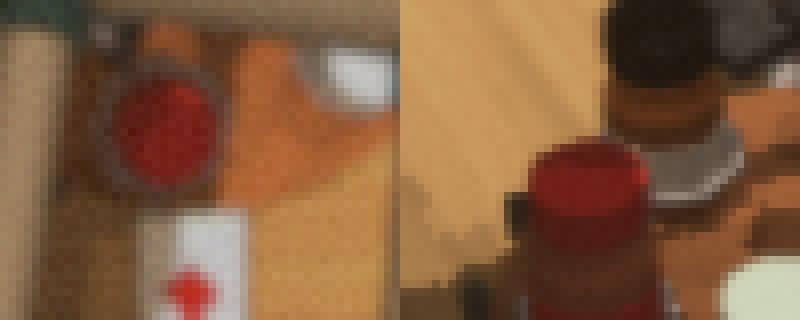

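```bash
python3 -m pendant '[{"dx":0,"dy":0,"dz":0,"rx":0,"ry":0,"rz":-2,"hand":0.008},{"dx":0,"dy":0,"dz":0,"rx":0,"ry":0,"rz":-3,"hand":0.008},{"dx":0,"dy":0,"dz":0,"rx":0,"ry":0,"rz":-3,"hand":0.008},{"dx":0,"dy":0,"dz":0,"rx":0,"ry":0,"rz":-1.2,"hand":0.008},{"dx":0,"dy":0,"dz":0,"rx":0,"ry":0,"rz":0,"hand":0.008},{"dx":0,"dy":0,"dz":0,"rx":0,"ry":0,"rz":0,"hand":0.008},{"dx":0,"dy":0,"dz":0,"rx":0,"ry":0,"rz":0,"hand":0.008}]' 50 >/dev/null
python3 goto.py 0.550 -0.0289 0.142 61;python3 red.py
python3 - <<'E'
from h import *
T=manip.get_image("top"); hsv=cv2.cvtColor(T["frame"],cv2.COLOR_RGB2HSV)
m=((hsv[...,1]<60)&(hsv[...,2]>110)).astype(np.uint8); m[:250]=0;m[280:]=0;m[:,:260]=0;m[:,290:]=0
for r in range(253,273,3):
    x=np.flatnonzero(m[r]); print(r,x.min() if len(x) else None,x.max() if len(x) else None,onz(T,[[(x.min()+x.max())/2,r]],.008)[0].round(4) if len(x) else "")
a=((hsv[...,0]<7)|(hsv[...,0]>170))&(hsv[...,1]>140)&(hsv[...,2]>90); a[:256]=0;a[276:]=0;a[:,:262]=0;a[:,:262]=0;a[:,288:]=0
p=np.argwhere(a)[:,::-1]; w=onz(T,p,.008)[:,:2]; print("arrow",w.mean(0),[ (round(x,3),w[abs(w[:,0]-x)<.003,1].mean().round(4)) for x in(.365,.375,.385,.395) if (abs(w[:,0]-x)<.003).any()])
E
```

```text
t 17.88 pos [ 0.5507 -0.0261  0.1478] xang 59.25 tilt [-0.      0.0049 -1.    ] w 0.0129 q6 0.358 F [-3.7  5.3  8.5] M [0.76 0.32 0.05] gf 50.7
tool shift mm [-2.8  0.8  5.8] rz -1.75
top [268 235  13  14 139] [274.2 241.5]
  circle [274.3 241.4] 6.97
[ 0.466  -0.0255] 0.0842 angle 177.71
[ 0.466  -0.0259] 0.0841 angle 177.92
side [213 221  15  11 150] [220.  226.3]
  circle [220.  226.8] 7.69
[[ 0.4632 -0.0315  0.098 ]]
253 271 280 [ 0.4228 -0.0322  0.008 ]
256 271 280 [ 0.413  -0.0319  0.008 ]
259 276 280 [ 0.403  -0.0399  0.008 ]
262 277 280 [ 0.3931 -0.0412  0.008 ]
265 269 280 [ 0.3837 -0.0279  0.008 ]
268 269 280 [ 0.3739 -0.0276  0.008 ]
271 268 280 [ 0.3642 -0.0257  0.008 ]
arrow [ 0.38850368 -0.02418915] [(0.375, np.float64(-0.0244)), (0.385, np.float64(-0.0247)), (0.395, np.float64(-0.024))]
```

```bash
python3 -m pendant '[{"dx":0,"dy":0,"dz":0,"rx":0,"ry":0,"rz":-0.6,"hand":0.008},{"dx":0,"dy":0,"dz":0,"rx":0,"ry":0,"rz":0,"hand":0.008},{"dx":0,"dy":0,"dz":0,"rx":0,"ry":0,"rz":0,"hand":0.008},{"dx":0,"dy":0,"dz":0,"rx":0,"ry":0,"rz":0,"hand":0.008},{"dx":0,"dy":0,"dz":0,"rx":0,"ry":0,"rz":0,"hand":0.008},{"dx":0,"dy":0,"dz":0,"rx":0,"ry":0,"rz":0,"hand":0.008}]' 50 >/dev/null
python3 goto.py 0.550 -0.0289 0.142 61;python3 red.py
python3 -c "
from rig import manip; print(manip.sign_off())"
```

```text
t 18.53 pos [ 0.5507 -0.0261  0.1477] xang 59.85 tilt [-1.e-04  5.e-03 -1.e+00] w 0.0131 q6 0.347 F [-2.9  4.2  7.9] M [0.75 0.28 0.07] gf 50.7
tool shift mm [-2.8  0.8  5.7] rz -1.15
top [269 235  13  14 140] [274.9 241.5]
  circle [275.  241.5] 6.8
[ 0.4659 -0.0276] 0.0843 angle 179.1
[ 0.4658 -0.0278] 0.0843 angle 179.26
side [213 221  15  11 148] [220.1 226.3]
  circle [220.  226.8] 7.69
[[ 0.4632 -0.0318  0.098 ]]
the job is handed in; nothing more can be done
None
```

I turned both lock knobs clockwise to their stops, brought the red-lidded jar to within about 1° of the arrow by camera measurement, and handed the job in at about 18.5 s with the gripper still holding the handle.

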